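# Crank a circuit board under the inspection microscope

## Task

Turn the crank on the board slide, several full turns clockwise seen from above, until the circuit board's centre is right under the microscope's lens; then let go. Keep the crank fully down on its square shaft end all the while, move the board only by the crank, and leave the tape winder's small crank alone.

Things in the scene. Friction and masses are not known exactly. Their poses are not given: they have to be found in the camera images.
- crank: Loose steel crank, square socket on the slide's 16 mm square shaft end. Origin: shaft axis, hub underside, 61 mm above the bench when fully down; z up. Hub 34x34x24 mm. Arm (top 22 mm above origin) runs along +x to an upright black knob, 24 mm wide, 55 mm from the origin, 23 to 69 mm above it. The knob spins freely on the arm. Turns at about 2 N, 5 degrees of play, stays where left.
- carriage: Slide carriage with a dark circuit board (65 x 90 mm, big square chip at its centre). Origin: under the board's centre, 37 mm above the bench; board top 18 mm higher. Starts 110 mm from the shaft axis; each clockwise crank turn (from above) moves it 45 mm away from the shaft (its own -y), straight towards under the lens and at most a little past it; anticlockwise brings it back.
- lens (a point): Lens of the digital microscope: centre of the lower end of its upright white tube (36 mm in diameter, from 139 up to 280 mm above the bench). Fixed above the carriage's line, 215 to 270 mm from the crank's shaft; a steel column on the slide's side away from the robot carries it.
- winder_knob (a point): Not to be moved: small black knob (16 mm in diameter, 28 mm tall; this point is its mid-height, 66 mm above the bench) on the crank of the tape winder, a flat white reel 124 mm in diameter on a grey base. The knob is 38 mm from the reel's axis.
Things that resemble listed ones, but are neither listed nor needed, are in the scene too. Several things have the shape of the crank; the one meant has the colours described above.

How it is judged:
At the end, for the whole second after the job is handed in: The circuit board rests with its centre within 15 mm of the point under the lens, and the crank is at rest, fully down (within 6 mm) and upright (within 10 degrees) on its square shaft end (horizontal distance between carriage and lens below 0.015 m and linear speed of carriage below 0.005 m/s and height (world z) of crank below 0.067 m and angle between crank's own z axis and vertical below 0.17 rad and linear speed of crank below 0.02 m/s); the robot touches nothing.
It fails at once if the crank comes up more than 12 mm on its shaft end (height (world z) of crank above 0.073 m).
It fails at once if the carriage or board is pushed directly (over 3 N) (contact force between any of the fingers, the arm and carriage above 3 N).
It fails at once if the tape winder's knob is moved more than 15 mm (distance of winder_knob from where it was at the start of the episode above 0.015 m).
It also fails if it takes over 64 s, if anything falls off the work surface, if the arm or the gripper's body presses on something with over 40 N, if the wrist force passes 120 N, or if a joint passes its speed limit or range.

## Robot

A 6-joint arm with a two-finger parallel gripper is mounted at the origin on the work surface. World frame = base frame: x ahead of the robot, y to its left, z up, the work surface at z = 0. Lengths are in m, angles in rad, forces in N, time in s.
With the tool pointing down it reaches from about 0.425 to 1.125 m from the base axis. Payload 14.9 kg.
Tool frame: the origin (TCP) lies midway between the tips of the shut fingers; the grasp point (between the pads) lies 19 mm behind it; z points along the fingers, y is the line along which they close (so a half turn about z gives the same grasp; the last joint's range is limited). The gripper opens to 91 mm and grips with 3 to 60 N. Pads are 32 mm wide; open, the fingers measure 118 mm over their backs; the gripper's body (76 mm by 178 mm) begins 60 mm behind the grasp point.
Start: joints at [1.278, 0.379, 1.734, -0, 1.028, -0.033], TCP at [0.18, 0.677, 0.214] pointing down, gripper open.
Joint ranges: [-2.77, 2.77], [-0.74, 2.19], [0, 2.66], [-1.06, 4.2], [0.31, 2.87], [-3.08, 3.08]. Speed limits (rad/s): [1.89, 1.89, 2.39, 3.14, 3.14, 3.14].

## Interface

Orientations are given as a 3x3 rotation matrix whose columns are the frame's x, y, z axes.
In Python, from plant import env gives the robot as it stands.
- The arm moves only by the tool drive_tool, never from a script. Its argument "rows" is a list of rows, each a list of 7 numbers: the turn, a rotation vector about the tool's x, y, z in units of 5 degrees (1.0 is 5 degrees), then the shift along the tool's x, y, z in cm, then the opening, from 0 (shut) to 1 (fully open). A call has 1 to 12 rows; each row shifts and turns the commanded pose from where the row before left it, along the tool's axes as they then stand; what a row does not reach is not made up. A row lasts 1/12 s, in which the tool goes at most 41.7 mm and 7.16 degrees, less where a joint would pass 70% of its speed; a pose out of reach is approached as far as the arm can. A call is refused whole if a number of a shift passes 4.17 or a number of a turn 1, either way. A call with a gripper value outside its range is refused whole. The fingers move at their own pace and stop on an object; "newtons" is the grip in N (left out, the last holds). Time passes only in rows, so rows that do not move let the fingers close. It gives the time, the measured TCP pose, the force, the opening and the grip force at its end, in the units of the state.
- env.sense(): the state, without advancing time (a new reading comes with each control period).
- env.capture(name): name is "scene" or "top" or "wrist"; returns the picture (480x640x3 uint8, red, green, blue); there is no depth.
- env.camera_info(name): a dict with "fx", "fy", "cx", "cy" (pixels), "extrinsics" (4x4, takes a point from camera to world coordinates). Camera axes: x right, y down, z forward; pixel columns grow to the right and rows downward; lengths in m; the calibration is good to about 2 mm. A picture is of the moment at which its call begins: read the wrist's pose just before it. camera_info takes no time and is no camera call; for the wrist camera it gives the pose at the moment of the call.
- env.hand_in(): hands the job in; it is judged then, once.
The state is a dict: "time_s": time; "joint_positions": joint angles; "joint_velocities": joint speeds; "joint_torque": joint torques, N m; "eef_pos": TCP position; "ee_rot": TCP orientation; "contact_force": force on the tool from outside, world axes, zero at the start; "wrist_torque": the same for the moment, N m; "grip_width": opening from 0.0 (shut) to 1.0 (fully open); "gripper_force": force on a finger pad.
Only numpy, scipy, OpenCV 4.12 (cv2) and the standard library are available. Lean on these libraries where they do the work, as an engineer would, in place of code of your own. Each camera call takes 0.05 s, during which the arm holds its last target. There are 200 camera calls.

## Working session

There is one attempt and no reset: what is moved stays moved. The work goes in short steps, Python scripts to look and compute and a tool call to move; the robot and the scene stay as the last step left them, time stands still between calls to the robot, and variables do not carry over. Pictures are saved under pics/ and viewed, at most 10 in all, crops included, and the job is handed in when it is done.

Besides the shell and the picture viewer there is one more tool, called after "Request:" as a command line: name --pt "numbers of a row" for each row, then --argument value for the rest. drive_tool: Moves the arm, as the interface text tells. Its arguments: {"type":"object","properties":{"rows":{"type":"array"},"newtons":{"type":"number"}},"required":["rows"]}

```bash
mkdir -p pics; ls
python3 - <<'E'
from plant import env
import cv2,json
for n in("scene","top"):
    cv2.imwrite(f"pics/{n}0.png",env.capture(n)[:,:,::-1])
    i=env.camera_info(n);print(n,i["fx"],i["cx"],i["cy"],i["extrinsics"])
s=env.sense();print(s["time_s"],s["eef_pos"],s["ee_rot"],s["grip_width"])
E
```

```text
pics
scene 500.3444264247721 308.4859817409731 244.66098942898847 [[-0.87972145  0.38282208 -0.28202381  0.80507085]
 [ 0.47538403  0.69563121 -0.53861605  0.74105521]
 [-0.01000955 -0.6079017  -0.7939492   0.92825441]
 [ 0.          0.          0.          1.        ]]
top 556.7508905146055 325.54456682638016 237.26554403274847 [[-0.02032187 -0.98070095  0.19445479  0.27390345]
 [-0.99962683  0.01637932 -0.02186148  0.19374797]
 [ 0.01825454 -0.19482649 -0.98066784  1.29612513]
 [ 0.          0.          0.          1.        ]]
0.1 [0.17971238 0.67619966 0.21339303] [[-9.66436900e-01  2.56903951e-01 -2.77892459e-04]
 [ 2.56904097e-01  9.66436527e-01 -8.51170837e-04]
 [ 4.98962721e-05 -8.93994617e-04 -9.99999599e-01]] 0.999406192739307
```

View pics/scene0.png

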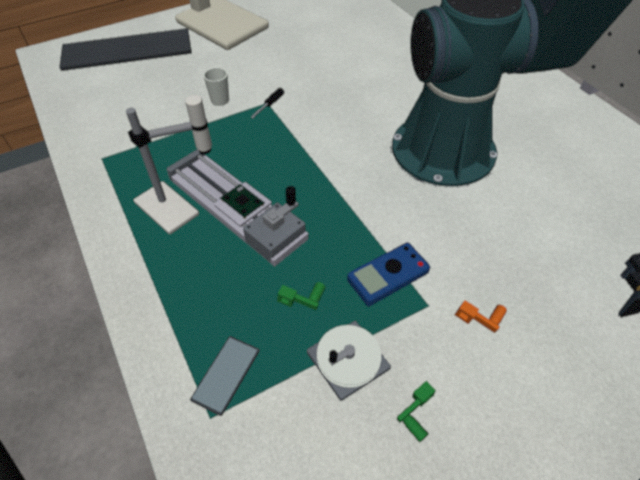

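View pics/top0.png

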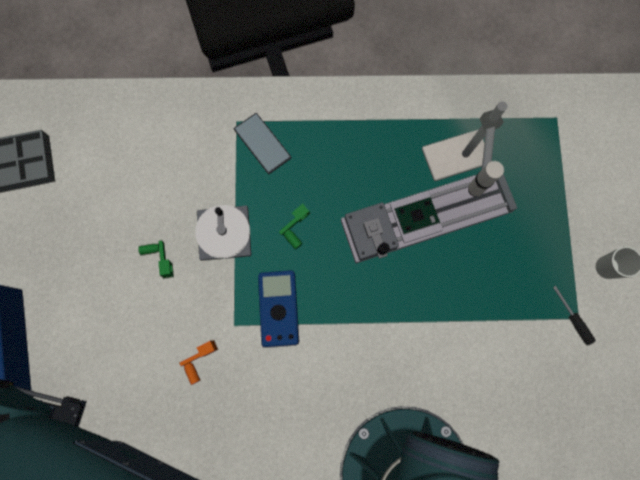

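The scene view shows the crank with its knob at (291,195), hub at (275,215) and tube bottom at (205,152). The top view shows the hub at (375,227), knob at (383,248), board at (417,214), lens tube near (486,180) and winder at (222,232). I'll enlarge both.

Run:
```python
import cv2,numpy as np
t=cv2.imread("pics/top0.png")[150:270,330:530]
s=cv2.imread("pics/scene0.png")[90:270,120:320]
cv2.imwrite("pics/t1.png",cv2.resize(t,None,fx=4,fy=4,interpolation=2))
cv2.imwrite("pics/s1.png",cv2.resize(s,None,fx=3.3333,fy=3.3333,interpolation=2))
```

```text
(no output)
```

View pics/t1.png

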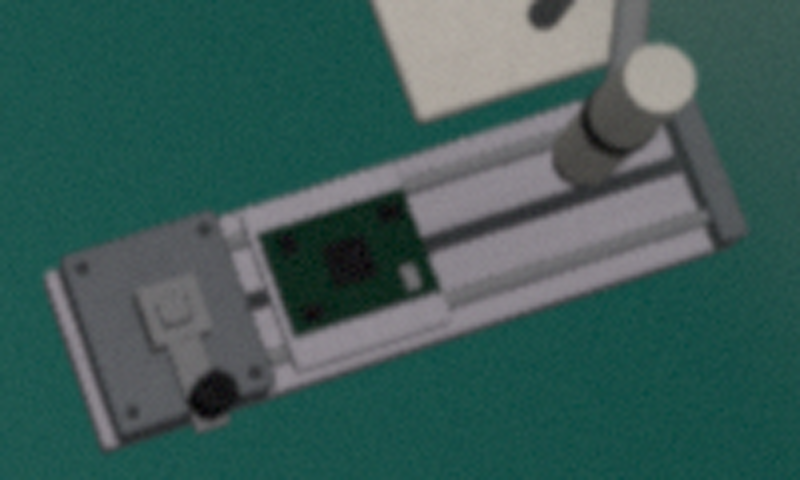

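View pics/s1.png

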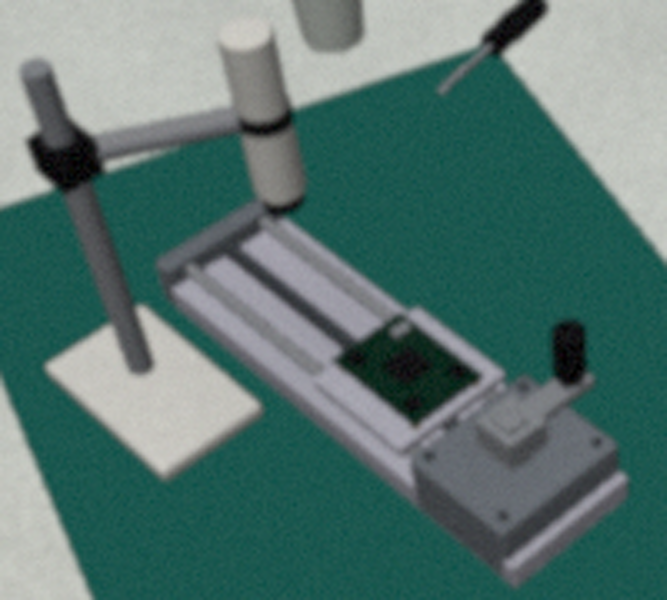

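Enlarged top: shaft end at (175,308), chip at (349,260), knob top at (213,390), tube top at (660,78). Enlarged scene: tube's lower end at about (283,200), chip at (408,363), knob top at (569,328), hub top at (512,420).

```bash
cat > h.py <<'E'
import numpy as np
from plant import env
def ray(n,u,v,z,i=None):
    i=i or env.camera_info(n);E=np.array(i["extrinsics"])
    d=E[:3,:3]@[(u-i["cx"])/i["fx"],(v-i["cy"])/i["fy"],1]
    return E[:3,3]+d*(z-E[2,3])/d[2]
E
python3 - <<'E'
from h import *
T=lambda x,y,z:ray("top",330+x/4,150+y/4,z)
S=lambda x,y,z:ray("scene",120+x*.3,90+y*.3,z)
sh=(T(175,308,.087)+S(510,420,.087))/2
P=dict(shT=T(175,308,.087),shS=S(510,420,.087),chT=T(349,260,.056),chS=S(408,363,.056),knT=T(213,390,.130),knS=S(569,328,.130),leT=T(660,78,.28),leS=S(283,201,.139),leTopS=S(247,38,.28),win=T(4*(219-330),4*(212-150),.08))
for k,v in P.items(): print(k,v.round(4),np.hypot(*(v-sh)[:2]).round(4),np.degrees(np.arctan2(*(v-sh)[1::-1])).round(1))
E
```

```text
shT [0.5352 0.059  0.087 ] 0.0018 -123.1
shS [0.5371 0.062  0.087 ] 0.0018 56.9
chT [ 0.5684 -0.0456  0.056 ] 0.1109 -73.1
chS [ 0.5674 -0.046   0.056 ] 0.111 -73.7
knT [0.4808 0.0452 0.13  ] 0.0574 -164.5
knS [0.4817 0.0435 0.13  ] 0.057 -162.7
leT [ 0.6025 -0.1567  0.28  ] 0.2271 -73.0
leS [ 0.6045 -0.1542  0.139 ] 0.2254 -72.3
leTopS [ 0.6051 -0.1474  0.28  ] 0.2191 -71.7
win [0.5767 0.4041 0.08  ] 0.346 83.3
```

Request:
drive_tool --pt "0 0 -1 0 0 0 1" --pt "0 0 -1 0 0 0 1" --pt "0 0 -1 0 0 0 1" --pt "0 0 0 -1.4 -3 0 1" --pt "0 0 0 -1.4 -3 0 1" --pt "0 0 0 -1.4 -3 0 1" --pt "0 0 0 -1.4 -3 0 1" --pt "0 0 0 -1.4 -3 0 1" --pt "0 0 0 -1.4 -3 0 1" --pt "0 0 0 -1.4 -3 0 1" --pt "0 0 0 -1.4 -3 0 1" --pt "0 0 0 -1.4 -3 0 1" --newtons 20

```text
time_s: 1.1
eef_pos: [0.3066, 0.4052, 0.2137]
ee_rot: [[-1.0, -0.002, -0.0], [-0.002, 1.0, -0.0], [0.0, -0.0, -1.0]]
contact_force: [0.8, 0.5, 0.2]
grip_width: 0.995
gripper_force: 0.0
```

Request:
drive_tool --pt "0 0 0 -1.4 -3 0 1" --pt "0 0 0 -1.4 -3 0 1" --pt "0 0 0 -1.4 -3 0 1" --pt "0 0 0 -1.4 -3 0 1" --pt "0 0 0 -1.4 -3 0 1" --pt "0 0 0 -1.4 -3 0 1" --pt "0 0 0 -1.4 -3 0 1" --pt "0 0 0 -1.4 -3 0 1" --pt "0 0 0 -1.4 -3 0 1" --pt "0 0 0 -1.4 -3 0 1" --pt "0 0 0 -1.4 -3 0 1" --pt "0 0 0 0 0 0 1"

```text
time_s: 2.1
eef_pos: [0.4627, 0.0735, 0.2141]
ee_rot: [[-1.0, 0.001, 0.001], [0.001, 1.0, -0.001], [-0.001, -0.001, -1.0]]
contact_force: [-0.6, -0.1, 0.2]
grip_width: 1.003
gripper_force: 0.0
```

Request:
drive_tool --pt "0 0 0 -1 -1.5 0 1" --pt "0 0 0 -0.9 -1.4 0 1" --pt "0 0 0 0 0 0 1" --pt "0 0 0 0 0 0 1"

```text
time_s: 2.43
eef_pos: [0.4799, 0.048, 0.2137]
ee_rot: [[-1.0, -0.001, -0.001], [-0.001, 1.0, 0.0], [0.001, 0.0, -1.0]]
contact_force: [-0.6, 0.2, -0.3]
grip_width: 1.006
gripper_force: 0.0
```

Run:
```python
from h import *
import cv2
s=env.sense();i=env.camera_info("wrist")
cv2.imwrite("pics/w1.png",env.capture("wrist")[:,:,::-1])
print(s["eef_pos"]);E=np.array(i["extrinsics"]);print(E)
for p in([.536,.0605,.087],[.482,.0445,.13],[.604,-.155,.139]):
    c=E[:3,:3].T@(np.array(p)-E[:3,3]);print(i["fx"]*c[0]/c[2]+i["cx"],i["fy"]*c[1]/c[2]+i["cy"])
```

```text
[0.47990228 0.04803369 0.21369451]
[[-1.88290246e-04  9.68778925e-01  2.47926115e-01  4.09161630e-01]
 [ 9.99999247e-01  4.83079427e-04 -1.12818718e-03  4.83954010e-02]
 [-1.21273197e-03  2.47925716e-01 -9.68778287e-01  3.83986534e-01]
 [ 0.00000000e+00  0.00000000e+00  0.00000000e+00  1.00000000e+00]]
345.7244943072517 301.37309109099976
324.3037673415029 250.24683243102015
40.567839179587224 420.71392025254625
```

View pics/w1.png

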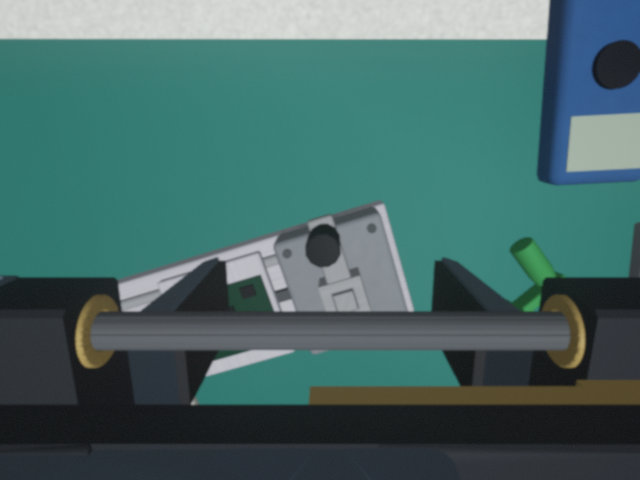

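The wrist view shows the knob top at (323,242) and the hub at (345,299), within about 3 mm of prediction. The fingers straddle the knob, so I'll lower and grip.

Request:
drive_tool --pt "0 0 0 0 -0.4 2.5 1" --pt "0 0 0 0 0 3 1" --pt "0 0 0 0 0 3 1" --pt "0 0 0 0 0 2 1" --pt "0 0 0 0 0 1.2 1" --pt "0 0 0 0 0 0 1" --pt "0 0 0 0 0 0 0.6" --pt "0 0 0 0 0 0 0.2" --pt "0 0 0 0 0 0 0.2" --pt "0 0 0 0 0 0 0.2" --pt "0 0 0 0 0 0 0.2" --pt "0 0 0 0 0 0 0.2" --newtons 15

```text
time_s: 3.48
eef_pos: [0.4804, 0.0441, 0.0974]
ee_rot: [[-1.0, -0.002, 0.001], [-0.002, 1.0, 0.0], [-0.001, 0.0, -1.0]]
contact_force: [0.0, -0.3, -0.1]
grip_width: 0.596
gripper_force: 0.0
```

Request:
drive_tool --pt "0 0 0 0 0 0 0.2" --pt "0 0 0 0 0 0 0.2" --pt "0 0 0 0 0 0 0.2" --pt "0 0 0 0 0 0 0.2"

```text
time_s: 3.82
eef_pos: [0.4801, 0.0441, 0.0969]
ee_rot: [[-1.0, -0.002, -0.0], [-0.002, 1.0, 0.0], [0.0, 0.0, -1.0]]
contact_force: [-0.5, 0.5, 0.3]
grip_width: 0.3
gripper_force: 0.0
```

Request:
drive_tool --pt "0 0 0 0 0 0 0.2" --pt "0 0 0 0 0 0 0.2" --pt "0 0 0 0 0 0 0.2" --pt "0 0 0 0 0 0 0.2" --pt "0 0 0 0 0 0 0.2"

```text
time_s: 4.23
eef_pos: [0.4801, 0.0441, 0.0969]
ee_rot: [[-1.0, -0.002, -0.0], [-0.002, 1.0, -0.0], [0.0, -0.0, -1.0]]
contact_force: [-0.5, -0.3, -0.4]
grip_width: 0.26
gripper_force: 15.0
```

Request:
drive_tool --pt "0 0 0 0.17 0.95 0 0.2" --pt "0 0 0 0 0.97 0 0.2" --pt "0 0 0 -0.17 0.95 0 0.2" --pt "0 0 0 -0.33 0.91 0 0.2" --pt "0 0 0 -0.48 0.84 0 0.2" --pt "0 0 0 0 0 0 0.2"

```text
time_s: 4.73
eef_pos: [0.4888, 0.0921, 0.0971]
ee_rot: [[-1.0, -0.003, -0.0], [-0.003, 1.0, 0.0], [0.0, 0.0, -1.0]]
contact_force: [-4.7, 3.5, 4.7]
grip_width: 0.258
gripper_force: 15.0
```

Request:
drive_tool --pt "0 0 0 -0.62 0.74 0 0.2" --pt "0 0 0 -0.74 0.62 0 0.2" --pt "0 0 0 -0.84 0.48 0 0.2" --pt "0 0 0 -0.91 0.33 0 0.2" --pt "0 0 0 -0.95 0.17 0 0.2" --pt "0 0 0 -0.97 0 0 0.2" --pt "0 0 0 0 0 0 0.2"

```text
time_s: 5.32
eef_pos: [0.5405, 0.1145, 0.0975]
ee_rot: [[-1.0, -0.002, 0.002], [-0.002, 1.0, 0.001], [-0.002, 0.001, -1.0]]
contact_force: [1.3, 6.2, 7.8]
grip_width: 0.261
gripper_force: 15.0
```

Request:
drive_tool --pt "0 0 0 -0.95 -0.1 0 0.2" --pt "0 0 0 -0.91 -0.33 0 0.2" --pt "0 0 0 -0.84 -0.48 0 0.2" --pt "0 0 0 -0.74 -0.62 0 0.2" --pt "0 0 0 -0.62 -0.74 0 0.2" --pt "0 0 0 -0.48 -0.84 0 0.2" --pt "0 0 0 -0.33 -0.91 0 0.2" --pt "0 0 0 -0.17 -0.95 0 0.2" --pt "0 0 0 0 -0.97 0 0.2" --pt "0 0 0 0 0 0 0.2"

```text
time_s: 6.15
eef_pos: [0.5892, 0.053, 0.0971]
ee_rot: [[-1.0, -0.001, 0.001], [-0.001, 1.0, -0.0], [-0.001, -0.0, -1.0]]
contact_force: [1.9, -0.3, 6.2]
grip_width: 0.257
gripper_force: 15.0
```

Request:
drive_tool --pt "0 0 0 0.17 -0.95 0 0.2" --pt "0 0 0 0.33 -0.91 0 0.2" --pt "0 0 0 0.48 -0.84 0 0.2" --pt "0 0 0 0.62 -0.74 0 0.2" --pt "0 0 0 0.74 -0.62 0 0.2" --pt "0 0 0 0.84 -0.48 0 0.2" --pt "0 0 0 0.91 -0.33 0 0.2" --pt "0 0 0 0.95 -0.17 0 0.2" --pt "0 0 0 0.97 0 0 0.2" --pt "0 0 0 0 0 0 0.2"

```text
time_s: 6.98
eef_pos: [0.527, 0.0041, 0.0968]
ee_rot: [[-1.0, -0.001, -0.001], [-0.001, 1.0, 0.001], [0.001, 0.001, -1.0]]
contact_force: [1.3, 9.0, 5.1]
grip_width: 0.262
gripper_force: 15.1
```

Request:
drive_tool --pt "0 0 0 0.95 0.3 0 0.2" --pt "0 0 0 0.91 0.33 0 0.2" --pt "0 0 0 0.84 0.48 0 0.2" --pt "0 0 0 0.74 0.62 0 0.2" --pt "0 0 0 0.62 0.74 0 0.2" --pt "0 0 0 0.48 0.84 0 0.2" --pt "0 0 0 0.33 0.91 0 0.2" --pt "0 0 0 0.17 0.95 0 0.2" --pt "0 0 0 0 0.97 0 0.2" --pt "0 0 0 0 0 0 0.2"

```text
time_s: 7.82
eef_pos: [0.4785, 0.067, 0.097]
ee_rot: [[-1.0, -0.003, 0.0], [-0.003, 1.0, -0.0], [-0.0, -0.0, -1.0]]
contact_force: [3.2, -0.8, 2.4]
grip_width: 0.259
gripper_force: 15.0
```

Run:
```python
from h import *
import cv2
t=env.capture("top")[150:270,330:530,::-1]
s=env.capture("scene")[90:270,120:320,::-1]
a=cv2.resize(t,None,fx=3,fy=3,interpolation=2);b=cv2.resize(s,(400,360),interpolation=2)
cv2.imwrite("pics/m2.png",np.vstack([a[:300],np.pad(b[60:360],((0,0),(0,200),(0,0)))]))
```

```text
(no output)
```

View pics/m2.png

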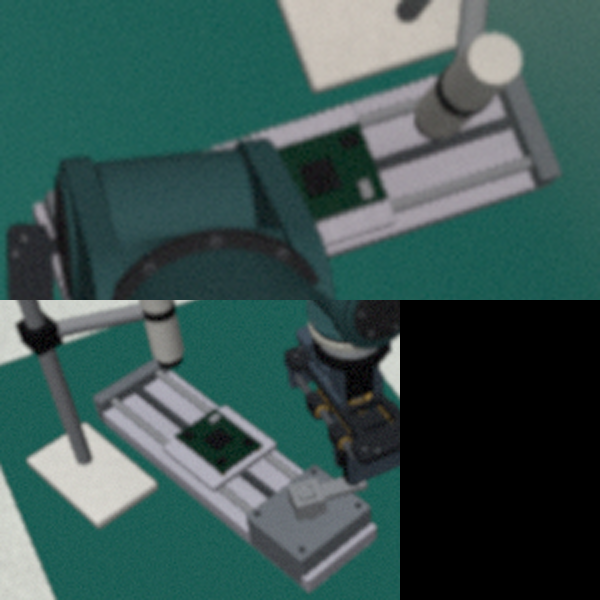

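Request:
drive_tool --pt "0 0 0 -0.27 0.95 0 0.2" --pt "0 0 0 -0.33 0.91 0 0.2" --pt "0 0 0 -0.48 0.84 0 0.2" --pt "0 0 0 -0.62 0.74 0 0.2" --pt "0 0 0 -0.74 0.62 0 0.2" --pt "0 0 0 -0.84 0.48 0 0.2" --pt "0 0 0 -0.91 0.33 0 0.2" --pt "0 0 0 -0.95 0.17 0 0.2" --pt "0 0 0 -0.97 0 0 0.2" --pt "0 0 0 0 0 0 0.2"

```text
time_s: 8.75
eef_pos: [0.5404, 0.1156, 0.0967]
ee_rot: [[-1.0, -0.002, -0.001], [-0.002, 1.0, -0.001], [0.001, -0.001, -1.0]]
contact_force: [-2.2, -4.4, 7.7]
grip_width: 0.26
gripper_force: 15.1
```

Run:
```python
from h import *
c=ray("top",330+321/3,150+177/3,.056);d=ray("scene",120+216/2,90+(437-240)/2,.056);print(c,d)
for p in(c,d): print(np.hypot(*(p[:2]-[.536,.0615])),np.hypot(*(p[:2]-[.604,-.155])))
```

```text
[ 0.58187658 -0.09195429  0.056     ] [ 0.58405092 -0.09393193  0.056     ]
0.16016515991829897 0.06681472712286357
0.16268981411649178 0.06424387153124113
```

The picture shows the board has advanced about 48 mm, with the chip at (321,177) in the enlarged top. About 65 mm (~52 steps of 10°) remained then, and I've done 9 since.

Request:
drive_tool --pt "0 0 0 -0.95 -0.2 0 0.2" --pt "0 0 0 -0.91 -0.33 0 0.2" --pt "0 0 0 -0.84 -0.48 0 0.2" --pt "0 0 0 -0.74 -0.62 0 0.2" --pt "0 0 0 -0.62 -0.74 0 0.2" --pt "0 0 0 -0.48 -0.84 0 0.2" --pt "0 0 0 -0.33 -0.91 0 0.2" --pt "0 0 0 -0.17 -0.95 0 0.2" --pt "0 0 0 0 -0.97 0 0.2" --pt "0 0 0 0 0 0 0.2"

```text
time_s: 9.58
eef_pos: [0.5899, 0.0548, 0.0967]
ee_rot: [[-1.0, -0.001, -0.001], [-0.001, 1.0, 0.0], [0.001, 0.0, -1.0]]
contact_force: [1.3, 0.4, 5.4]
grip_width: 0.255
gripper_force: 15.0
```

Request:
drive_tool --pt "0 0 0 0.17 -0.95 0 0.2" --pt "0 0 0 0.33 -0.91 0 0.2" --pt "0 0 0 0.48 -0.84 0 0.2" --pt "0 0 0 0.62 -0.74 0 0.2" --pt "0 0 0 0.74 -0.62 0 0.2" --pt "0 0 0 0.84 -0.48 0 0.2" --pt "0 0 0 0.91 -0.33 0 0.2" --pt "0 0 0 0.95 -0.17 0 0.2" --pt "0 0 0 0.97 0 0 0.2" --pt "0 0 0 0 0 0 0.2"

```text
time_s: 10.42
eef_pos: [0.5278, 0.0047, 0.0969]
ee_rot: [[-1.0, -0.002, -0.001], [-0.002, 1.0, -0.0], [0.001, -0.0, -1.0]]
contact_force: [0.3, -1.2, 7.8]
grip_width: 0.26
gripper_force: 15.0
```

25 steps remain, starting at nominal −95°.

Request:
drive_tool --pt "0 0 0 0.95 0.17 0 0.2" --pt "0 0 0 0.91 0.33 0 0.2" --pt "0 0 0 0.84 0.48 0 0.2" --pt "0 0 0 0.74 0.62 0 0.2" --pt "0 0 0 0.62 0.74 0 0.2" --pt "0 0 0 0.48 0.84 0 0.2" --pt "0 0 0 0.33 0.91 0 0.2" --pt "0 0 0 0.17 0.95 0 0.2" --pt "0 0 0 0 0.97 0 0.2" --pt "0 0 0 0 0 0 0.2"

```text
time_s: 11.25
eef_pos: [0.4789, 0.0664, 0.0969]
ee_rot: [[-1.0, -0.003, -0.001], [-0.003, 1.0, -0.0], [0.001, -0.0, -1.0]]
contact_force: [-1.4, 0.9, 4.7]
grip_width: 0.258
gripper_force: 15.0
```

Request:
drive_tool --pt "0 0 0 -0.17 0.95 0 0.2" --pt "0 0 0 -0.33 0.91 0 0.2" --pt "0 0 0 -0.48 0.84 0 0.2" --pt "0 0 0 -0.62 0.74 0 0.2" --pt "0 0 0 -0.74 0.62 0 0.2" --pt "0 0 0 -0.84 0.48 0 0.2" --pt "0 0 0 -0.91 0.33 0 0.2" --pt "0 0 0 -0.95 0.17 0 0.2" --pt "0 0 0 -0.97 0 0 0.2" --pt "0 0 0 0 0 0 0.2"

```text
time_s: 12.08
eef_pos: [0.54, 0.1153, 0.0967]
ee_rot: [[-1.0, -0.003, -0.001], [-0.003, 1.0, -0.001], [0.001, -0.001, -1.0]]
contact_force: [-0.2, -1.2, 8.0]
grip_width: 0.26
gripper_force: 15.1
```

Run:
```python
from h import *
import cv2
t=env.capture("top")[150:270,330:530,::-1]
s=env.capture("scene")[90:270,120:320,::-1]
a=cv2.resize(t,None,fx=3,fy=3,interpolation=2);b=cv2.resize(s,(400,360),interpolation=2)
cv2.imwrite("pics/m3.png",np.vstack([a[:300],np.pad(b[60:360],((0,0),(0,200),(0,0)))]))
```

```text
(no output)
```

View pics/m3.png

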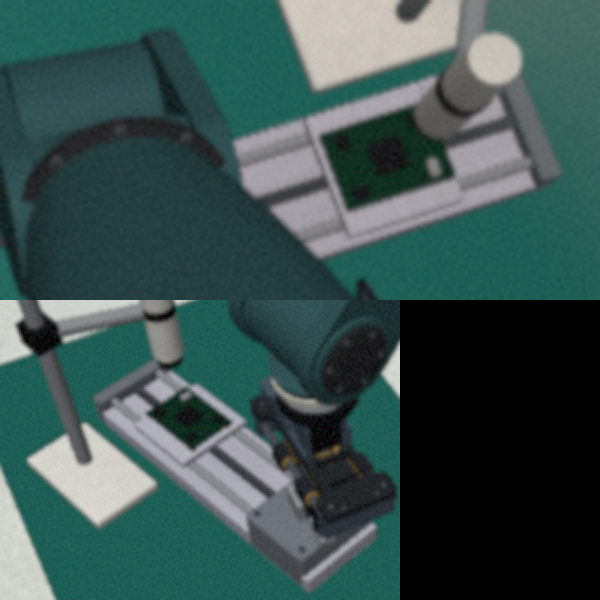

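The chip is at (388,155) in the top part and (187,417) in the scene part. The tube's lower end is at about (170,361) in the scene part and its top end at (495,59) in the top part.

Run:
```python
from h import *
T=lambda x,y,z:ray("top",330+x/3,150+y/3,z)
S=lambda x,y,z:ray("scene",120+x/2,90+(y-240)/2,z)
for n,p in dict(ct=T(388,155,.056),cs=S(187,417,.056),lt=T(495,59,.28),lbt=T(435,125,.139),ls=S(169.5,361,.139)).items(): print(n,p.round(4),np.hypot(*(p[:2]-[.536,.0615])).round(4))
```

```text
ct [ 0.5985 -0.1448  0.056 ] 0.2156
cs [ 0.6021 -0.1425  0.056 ] 0.2144
lt [ 0.6021 -0.1567  0.28  ] 0.228
lbt [ 0.5986 -0.1577  0.139 ] 0.228
ls [ 0.6051 -0.1538  0.139 ] 0.2261
```

Request:
drive_tool --pt "0 0 0 -0.95 -0.17 0 0.2" --pt "0 0 0 -0.91 -0.33 0 0.2" --pt "0 0 0 -0.84 -0.48 0 0.2" --pt "0 0 0 -0.74 -0.62 0 0.2" --pt "0 0 0 -0.62 -0.74 0 0.2" --pt "0 0 0 -0.48 -0.84 0 0.2" --pt "0 0 0 -0.33 -0.91 0 0.2" --pt "0 0 0 -0.17 -0.95 0 0.2" --pt "0 0 0 0 -0.97 0 0.2" --pt "0 0 0 0.17 -0.95 0 0.2" --pt "0 0 0 0 0 0 0.2" --pt "0 0 0 0 0 0 0.2"

```text
time_s: 13.18
eef_pos: [0.5878, 0.0455, 0.0968]
ee_rot: [[-1.0, -0.001, -0.0], [-0.001, 1.0, -0.0], [0.0, -0.0, -1.0]]
contact_force: [0.8, 0.0, 4.0]
grip_width: 0.257
gripper_force: 15.0
```

Run:
```python
from h import *
import cv2
t=env.capture("top")[150:270,330:530,::-1]
s=env.capture("scene")[90:270,120:320,::-1]
a=cv2.resize(t,None,fx=3,fy=3,interpolation=2);b=cv2.resize(s,(400,360),interpolation=2)
cv2.imwrite("pics/m4.png",np.vstack([a[:300],np.pad(b[60:360],((0,0),(0,200),(0,0)))]))
```

```text
(no output)
```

View pics/m4.png

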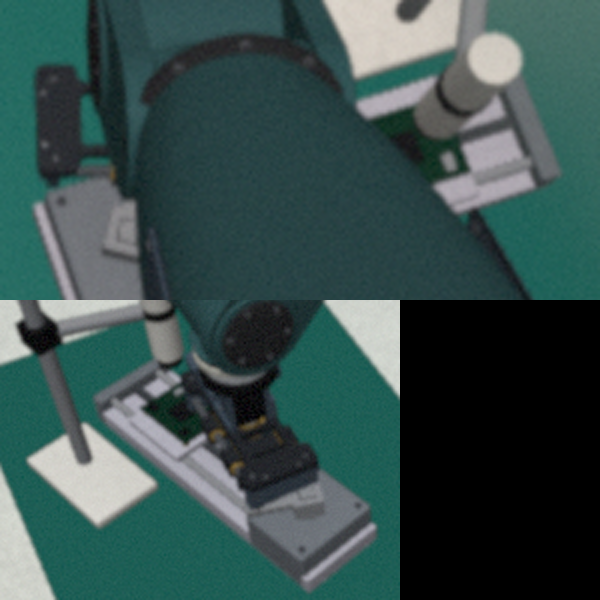

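The crank turned freely through the last 100°. The chip is partly hidden near (405,147) in the top part, which fits an advance of about 12.5 mm. I'll let go and lift clear.

Request:
drive_tool --pt "0 0 0 0 0 0 0.6" --pt "0 0 0 0 0 0 0.7" --pt "0 0 0 0 0 0 0.7" --pt "0 0 0 0 0 0 0.7" --pt "0 0 0 0 0 0 0.7" --pt "0 0 0 0 0 0 0.7" --pt "0 0 0 0 0 0 0.7" --pt "0 0 0 0 0 0 0.7" --pt "0 0 0 0 0 0 0.7" --pt "0 0 0 0 0 0 0.7"

```text
time_s: 14.12
eef_pos: [0.5882, 0.046, 0.0969]
ee_rot: [[-1.0, -0.002, -0.0], [-0.002, 1.0, 0.0], [0.0, 0.0, -1.0]]
contact_force: [-0.0, 0.4, -0.3]
grip_width: 0.698
gripper_force: 0.0
```

Request:
drive_tool --pt "0 0 0 0 0 -1 0.7" --pt "0 0 0 0 0 -2 0.7" --pt "0 0 0 0 0 -3 0.7" --pt "0 0 0 0 0 -3 0.7" --pt "0 0 0 0 0 -3 0.7" --pt "0 0 0 0 2 0 0.7" --pt "0 0 0 0 3 0 0.7" --pt "0 0 0 0 3 0 0.7" --pt "0 0 0 0 3 0 0.7" --pt "0 0 0 0 3 0 0.7" --pt "0 0 0 0 3 0 0.7" --pt "0 0 0 0 0 0 0.7"

```text
time_s: 15.12
eef_pos: [0.5878, 0.22, 0.2179]
ee_rot: [[-1.0, -0.004, 0.001], [-0.004, 1.0, 0.001], [-0.001, 0.001, -1.0]]
contact_force: [-0.4, 0.9, 0.0]
grip_width: 0.701
gripper_force: 0.0
```

Request:
drive_tool --pt "0 0 0 0 3 0 0.7" --pt "0 0 0 0 3 0 0.7" --pt "0 0 0 0 3 0 0.7" --pt "0 0 0 0 0 0 0.7" --pt "0 0 0 0 0 0 0.7"

```text
time_s: 15.53
eef_pos: [0.5875, 0.3069, 0.2174]
ee_rot: [[-1.0, -0.004, 0.0], [-0.004, 1.0, -0.0], [-0.0, -0.0, -1.0]]
contact_force: [0.8, -1.3, -0.1]
grip_width: 0.698
gripper_force: 0.0
```

Run:
```python
from h import *
import cv2
t=env.capture("top")[150:270,330:530,::-1]
s=env.capture("scene")[90:270,120:320,::-1]
a=cv2.resize(t,None,fx=3,fy=3,interpolation=2);b=cv2.resize(s,(400,360),interpolation=2)
cv2.imwrite("pics/m5.png",np.vstack([a[:300],np.pad(b[60:360],((0,0),(0,200),(0,0)))]))
```

```text
(no output)
```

View pics/m5.png

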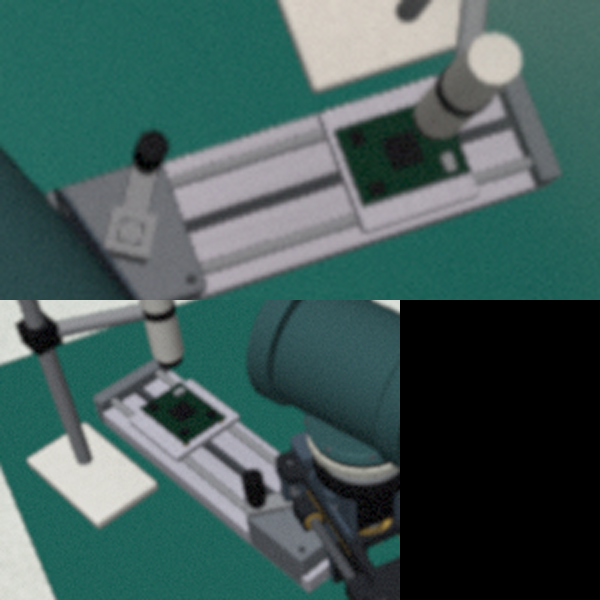

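The chip is now at (403,150) in the top part and (182,411) in the scene part. The crank sits flat with its knob upright, and the robot is clear. I'll check the distance.

Run:
```python
from h import *
T=lambda x,y,z:ray("top",330+x/3,150+y/3,z)
S=lambda x,y,z:ray("scene",120+x/2,90+(y-240)/2,z)
c=[T(403.5,150,.056),S(182,411,.056)];l=[T(495,59,.28),S(169.5,361,.139)]
for a,b in zip(c,l): print(a.round(4),b.round(4),np.hypot(*(a-b)[:2]),np.hypot(*(a[:2]-[.536,.0615])))
```

```text
[ 0.6023 -0.1571  0.056 ] [ 0.6021 -0.1567  0.28  ] 0.00045088184313788924 0.22840857888255892
[ 0.6036 -0.1551  0.056 ] [ 0.6051 -0.1538  0.139 ] 0.0020122450900237547 0.22692727156168643
```

```bash
python3 -c "
from plant import env
print(env.hand_in())"
```

```text
the job is handed in; nothing more can be done
None
```

I turned the crank about 2.6 turns clockwise and let go; in both camera views the board's centre is within about 2 mm of the point under the lens, the crank looks flat on its shaft and the arm is clear, and I handed the job in (no verdict was returned).

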